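Sniff a shielded box for leaks with a pen probe

TASK

Take the pen-shaped field probe out of its stand and, holding it upright, pass its tip slowly and steadily (about 3 cm a second) along the dark L-shaped seam on top of the shielded metal box, just above the lid and without pressing on it, starting at the box's left edge, round the corner and finishing at the front edge above the coax socket. Then raise the probe clear, go in front of the socket and lean it to about 45 degrees so that it points down at the socket's mouth with its tip about 5 cm away, touching nothing. Finish there still holding it in the gripper, raised and still; leave the mouse, the tape roll and the screwdriver where they are.

Things in the scene. Friction and masses are not known exactly. Their poses are not given: they have to be found in the camera images.
- probe_center (a point): Loose pen probe, 160 mm long, 50 to 100 g: round black handle 22 mm across, 100 mm long, with a brass rod 8 mm across, 60 mm long below it on the same axis. This point: on the axis, 80 mm from the tip, 20 mm above the handle's lower end. z runs from tip to handle; the probe points along -z. It starts upright in the stand, tip down, handle's top at 168 mm; the handle's top 78 mm are free
- probe_tip (a point): The tip of the probe's brass rod, on its axis, 80 mm from probe_center; same axes
- probe: The same probe: its origin is at its tip, z axis from the tip up through the handle
- stand_mouth (a point): Centre of the mouth of the probe's stand, 90 mm above the table: a grey upright tube 40 mm across on a flat round base 90 mm across, fixed. The mouth takes the lowest 22 mm of the handle with about 1 mm of play all round; the rod hangs in a narrower bore below. The probe comes out straight up; lift it at least 90 mm to clear the tip
- stand: The same stand: its origin is at the centre of its underside, z up
- shield_box: Fixed closed aluminium box, 90 (its x) by 150 (its y) by 55 mm high, origin under its centre. Front: its -x side, roughly facing the robot; left: its +y side. On its flat top a dark flush L-shaped seam 4 mm wide: long leg from the left edge parallel to y, short leg from the corner to the front edge parallel to x. A coax socket, a round nose 17 mm across, sticks out of the front below the seam's end
- seam0 (a point): Start of the seam on the lid's top, near the box's left edge; 55 mm above the table; box coordinates (12, 68) mm
- seam1 (a point): Point of the seam's long leg, box coordinates (12, 35) mm, same height
- seam2 (a point): Point of the seam's long leg, box coordinates (12, 2) mm, same height
- seam3 (a point): Corner of the seam, box coordinates (12, -30) mm, same height
- seam4 (a point): Middle of the seam's short leg, box coordinates (-14, -30) mm, same height
- seam5 (a point): End of the seam near the box's front edge, box coordinates (-40, -30) mm, same height
- socket (a point): Centre of the coax socket's mouth: box coordinates (-61, -30) mm, 32 mm above the table, 16 mm out from the box's front wall; it looks along the box's -x. Its axes are those of the box
- mouse: Bystander: black computer mouse, 100 by 58 by 31 mm, origin under its centre
- tape_roll: Bystander: red roll of tape lying flat, 80 mm in diameter, 19 mm high, origin under its centre
- screwdriver: Bystander: screwdriver lying on the table, under 230 mm long and 40 mm high
Not all that is in view belongs to the job. Of the things that look like the shield_box, take the one that is farthest from the robot's base at the start.

How it is judged:
By the outcome, as a careful person would: the job done as asked, in the order asked, and still so for the second after the job is handed in, while the arm keeps its last pose, push and grip.
It also fails if it takes over 58 s, if anything falls off the work surface, if the arm or the gripper's body presses on something with over 40 N, if the wrist force passes 120 N, or if a joint passes its speed limit or range.

ROBOT

A 6-joint arm with a two-finger parallel gripper is mounted at the origin on the work surface. World frame = base frame: x ahead of the robot, y to its left, z up, the work surface at z = 0. Lengths are in mm, angles in rad, forces in N, time in s.
With the tool pointing down it reaches from about 275 to 825 mm from the base axis. Payload 5.2 kg.
Tool frame: the origin (TCP) lies between the finger pads; the fingertips stand manip.tip_reach ahead of it and the grasp point (between the pads) lies 11 mm behind it (manip.tip_reach is the distance from the TCP to the fingertips, in mm); z points along the fingers, y is the direction in which the jaws open and shut (so a half turn about z gives the same grasp; the last joint's range is limited). The gripper opens to 93 mm and grips with 3 to 60 N. Pads are 15 mm wide; open, the fingers measure 128 mm over their backs; the gripper's body (75 mm by 188 mm) begins 65 mm behind the grasp point.
Start: joints at [-1.422, 0.259, 1.535, -0, 1.348, -0.203], TCP at [189.544, -516.312, 226.653] pointing down, gripper open.
Joint ranges: [-3.14, 3.14], [-0.91, 2.08], [0.19, 2.58], [-1.22, 4.36], [0.22, 2.71], [-3.12, 3.12]. Speed limits (rad/s): [2.57, 2.57, 3.14, 3.14, 3.14, 3.14].

INTERFACE

Orientations are given as a rotation vector (axis times angle).
In Python, from bench import manip, get_image gives the robot as it stands. The module is installed in compiled form; this text tells all that it offers.
- The arm moves only by the tool carry_out, never from a script. Its arguments are lists of equal length, an entry for each row: "xyz": the shift along the tool's x, y, z in m, a list of three; "turn": the turn about the tool's z in degrees. A call has 1 to 8 rows; each row is the pose to reach, as a shift and turn from the pose measured when the call began, along the tool's axes at that moment; what a row does not reach only later rows make up. A row lasts 1/12 s, in which the tool goes at most 41.7 mm and 7.16 degrees, less where a joint would pass 70% of its speed; a pose out of reach is approached as far as the arm can. A call with a gripper value outside its range is refused whole. "claw" is the opening, from 0 (shut) to 1 (fully open), set as the call begins (left out, the last holds). The fingers move at their own pace and stop on an object; the grip force is fixed at half the most. Time passes only in rows, so rows that repeat a pose let the fingers close. It gives the time, the measured TCP pose, the force and the opening at its end, in the units of the state.
- manip.get_obs(): the state, without advancing time (a new reading comes with each control period).
- get_image(name): name is "side" or "top" or "wrist"; returns a dict with "frame" (480x640x3 uint8, red, green, blue), "depth" (480x640 float32, mm along the optical axis (not along the pixel's ray), 0 where there is no reading), "camera_matrix" (3x3 intrinsics, pixels), "k1" (the pictures are not rectified: a ray, as slopes to the right and down, at radius r is drawn at 1 + k1 r^2 times it, then the intrinsics apply), "xyz" and "orientation" of the camera in the world. Camera axes: x right, y down, z forward; pixel columns grow to the right and rows downward; lengths in mm; the calibration is good to about 2 mm. A picture is of the moment at which its call begins.
- manip.sign_off(): hands the job in, once; it reports no verdict.
The state is a dict: "clock": time; "q": joint angles; "dq": joint speeds; "tau": joint torques, N m; "tcp_pos": TCP position; "eef_rot": TCP orientation; "wrist_force": force on the tool from outside, world axes, zero at the start; "moment": the same for the moment, N m; "opening": opening from 0.0 (shut) to 1.0 (fully open).
Only numpy, scipy, OpenCV 4.12 (cv2) and the standard library are available. Lean on these libraries where they do the work, as an engineer would, in place of code of your own. Each camera call takes 0.05 s, during which the arm holds its last target. There are 200 camera calls.

## Working session

There is one attempt and no reset: what is moved stays moved. The work goes in short steps, Python scripts to look and compute and a tool call to move; the robot and the scene stay as the last step left them, time stands still between calls to the robot, and variables do not carry over. Pictures are saved under pics/ and viewed, about 8 in all and at most 12, crops included, and the job is handed in when it is done.

Besides the shell and the picture viewer there is one more tool, called after "Request:" as name([rows], argument=value, ...), one row to a line, values as JSON. carry_out: Moves the arm, as the interface text tells. Its arguments: {"type":"object","properties":{"xyz":{"type":"array","items":{"type":"array","items":{"type":"number"}}},"turn":{"type":"array","items":{"type":"number"}},"claw":{"type":"number"}},"required":["xyz","turn"]}

```bash
mkdir -p pics; ls; cat > h.py <<'E'
import numpy as np, cv2
from scipy.spatial.transform import Rotation as R
from bench import manip, get_image
def cam(im):
    o=np.array(im["orientation"],float)
    return (R.from_rotvec(o).as_matrix() if o.size==3 else o.reshape(3,3)), np.array(im["xyz"],float)
def ray(im,u,v):
    K=np.array(im["camera_matrix"]);k=float(im["k1"])
    d=np.array([k,0,0,0,0.])
    p=cv2.undistortPoints(np.array([[[u,v]]],float),K,d)[0,0]
    return np.array([p[0],p[1],1.])
def onplane(im,u,v,z):
    M,c=cam(im); d=M@ray(im,u,v); return c+d*(z-c[2])/d[2]
def bydepth(im,u,v):
    M,c=cam(im); return c+M@ray(im,u,v)*float(im["depth"][int(round(v)),int(round(u))])
def proj(im,P):
    M,c=cam(im)
    q=(np.atleast_2d(P)-c)@M
    return cv2.projectPoints(q,np.zeros(3),np.zeros(3),np.array(im["camera_matrix"]),np.array([float(im["k1"]),0,0,0,0]))[0][:,0]
def grab(n,tag):
    im=get_image(n); cv2.imwrite(f"pics/{tag}.png",im["frame"][...,::-1]); np.save(f"pics/{tag}.npy",im,allow_pickle=True); return im
def load(tag): return np.load(f"pics/{tag}.npy",allow_pickle=True).item()
E
python3 - <<'E'
from h import *
print(manip.get_obs(), manip.tip_reach)
for n in("top","side","wrist"):
    im=grab(n,n+"0"); print(n,im["xyz"],im["orientation"],im["camera_matrix"],im["k1"])
E
```

```text
pics
{'clock': 0.0, 'q': array([-1.42179686e+00,  2.59341461e-01,  1.53612590e+00,  5.87839360e-05,
        1.34800113e+00, -2.02800399e-01]), 'dq': array([-1.61492779e-03, -4.81938078e-04,  8.09275483e-05, -3.01692463e-04,
       -4.63467776e-04, -7.32550415e-04]), 'tau': array([-7.46559308e-04, -4.37313795e+01, -2.83999926e+01,  7.19559146e-02,
        4.12663340e-02, -1.57769437e-04]), 'tcp_pos': array([ 189.4811196 , -515.74103504,  225.8013552 ]), 'eef_rot': array([-3.09127504e+00, -5.49412625e-01, -1.69156964e-04]), 'wrist_force': array([ 0.68384746,  0.0466553 , -0.72187568]), 'moment': array([ 0.0002273 , -0.00910619, -0.03376857]), 'opening': 1.0019661484810718} 8.0
top [ 361.13146889  -52.52894713 1068.0961573 ] [-2.12372474  2.19050297 -0.07703357] [[494.38110635   0.         318.89018629]
 [  0.         494.38110635 238.78865721]
 [  0.           0.           1.        ]] -0.12358605699865326
side [ 33.86762269 543.46926453 713.46010424] [-0.78515972  2.52153505 -1.13413585] [[460.96945187   0.         325.00148586]
 [  0.         460.96945187 239.32039141]
 [  0.           0.           1.        ]] -0.04036713549250557
wrist [ 256.41165072 -492.0093421   383.20987022] [ 2.39577864 -1.67303118 -0.22016754] [[337.94694578   0.         318.82016511]
 [  0.         337.94694578 238.49451539]
 [  0.           0.           1.        ]] -0.044650100404006014
```

View pics/top0.png

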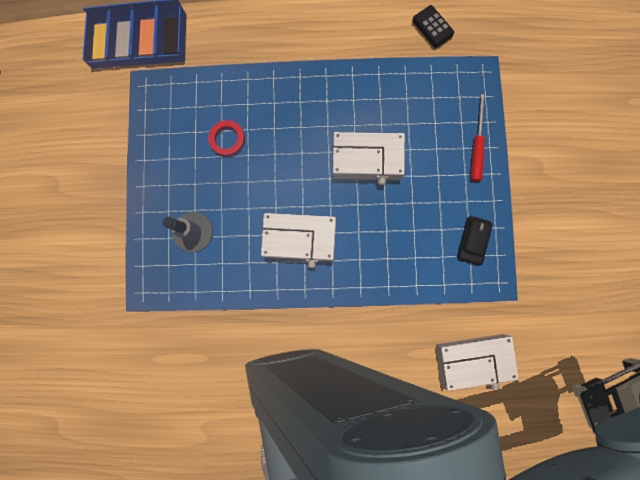

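View pics/side0.png

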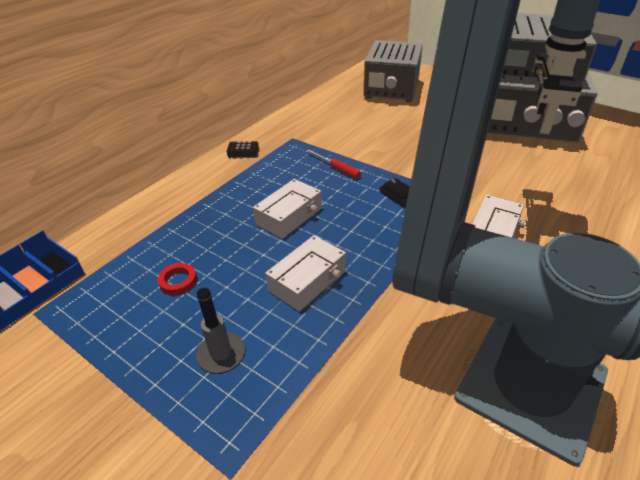

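The top view (2 viewed) shows three lookalike boxes at pixels (369,155), (298,238) and (478,362). The stand with the probe is at (180,228), the tape at (226,138), the screwdriver at (478,140) and the mouse at (475,240). The box farthest from the base is the upper one, at (369,155). Next I'll measure it.

```bash
cat > m.py <<'E'
from h import *
def cloud(im):
    K=np.array(im["camera_matrix"]);uv=np.mgrid[0:480,0:640][::-1].reshape(2,-1).T.astype(float)
    p=cv2.undistortPoints(uv[:,None],K,np.array([float(im["k1"]),0,0,0,0]))[:,0]
    M,c=cam(im); d=im["depth"].reshape(-1,1)
    return (c+np.c_[p*d,d]@M.T).reshape(480,640,3)
E
python3 - <<'E'
from m import *
im=load("top0"); P=cloud(im); g=im["frame"].astype(int)
print("table z",np.median(P[120:130,280:300,2]))
for name,(u,v) in dict(A=(369,155),B=(298,238),C=(478,362)).items():
    w=np.zeros((480,640),bool); w[v-40:v+40,u-50:u+50]=1
    m=(w&(P[...,2]>47)&(P[...,2]<63)).astype(np.uint8)
    m=cv2.morphologyEx(m,cv2.MORPH_OPEN,np.ones((9,9)))
    c=max(cv2.findContours(m,0,1)[0],key=cv2.contourArea)[:,0]
    Q=np.array([onplane(im,x,y,55)[:2] for x,y in c],np.float32)
    r=cv2.minAreaRect(Q); print(name,r,"z",np.median(P[m>0][:,2]),"dist",np.hypot(*r[0]),cv2.boxPoints(r).round().tolist())
    if name=="A":
        e=cv2.erode(m,np.ones((7,7)))
        dk=(e>0)&(g.sum(2)<330); v_,u_=np.nonzero(dk)
        S=np.array([onplane(im,x,y,55)[:2] for x,y in zip(u_,v_)]); np.save("seamA.npy",S)
        print("seam px",len(S),S.min(0),S.max(0))
for n in("top0","side0"):
    im=load(n);P=cloud(im)
    w=(P[...,1]>180)&(P[...,1]<400)&(P[...,0]>250)&(P[...,0]<500)
    for a,b in((80,95),(110,130),(130,150),(150,163),(164,175)):
        q=P[w&(P[...,2]>a)&(P[...,2]<b)]
        if len(q): print(n,a,b,len(q),np.median(q,0).round(1),q.min(0).round(1),q.max(0).round(1))
im=load("top0");g=im["frame"];s=cv2.resize(g[100:270,140:440],None,fx=2.6,fy=2.6,interpolation=2)
cv2.imwrite("pics/crop1.png",s[...,::-1])
E
```

```text
table z 0.4819086069031755
A ((640.2482299804688, -135.09432983398438), (150.1309814453125, 90.35050201416016), 86.90479278564453) z 54.4723830522895 dist 654.3456838295922 [[591.0, -208.0], [681.0, -212.0], [689.0, -63.0], [599.0, -58.0]]
seam px 104 [ 600.22497217 -203.64445946] [681.39167908 -66.04934152]
B ((469.9970397949219, 17.88005828857422), (149.6793670654297, 90.34917449951172), 85.06773376464844) z 55.559625654363685 dist 470.33702161364266 [[419.0, -53.0], [509.0, -61.0], [521.0, 89.0], [431.0, 96.0]]
C ((198.15264892578125, -344.8354187011719), (91.95429992675781, 151.16107177734375), 6.524957656860352) z 53.95168657920948 dist 397.7133870856203 [[144.0, -275.0], [161.0, -425.0], [252.0, -415.0], [235.0, -265.0]]
top0 80 95 125 [483.6 245.   88.6] [473.7 233.3  80.1] [499.9 272.3  94.7]
top0 110 130 35 [488.7 244.9 118.9] [482.4 242.7 110.1] [499.3 257.3 129.7]
top0 130 150 41 [488.4 245.5 138.2] [482.7 242.4 130.5] [499.6 258.4 149.3]
top0 150 163 25 [488.  245.3 158.1] [482.3 243.3 151.2] [498.1 259.4 162.9]
top0 164 175 81 [491.8 254.5 166.7] [482.9 245.2 164.1] [500.  263.7 171.6]
side0 80 95 247 [481.5 260.1  89.3] [470.8 234.5  80. ] [499.5 273.6  94.9]
side0 110 130 108 [483.1 259.4 120.2] [479.3 244.7 110.2] [495.8 265.2 130. ]
side0 130 150 109 [482.8 259.5 140.3] [479.2 246.9 130.1] [494.8 265.6 149.8]
side0 150 163 79 [482.3 259.6 157.2] [479.4 244.5 150. ] [496.  265.5 162.9]
side0 164 175 115 [489.3 255.4 167.3] [480.3 243.2 164. ] [498.8 265.2 170. ]
```

View pics/crop1.png

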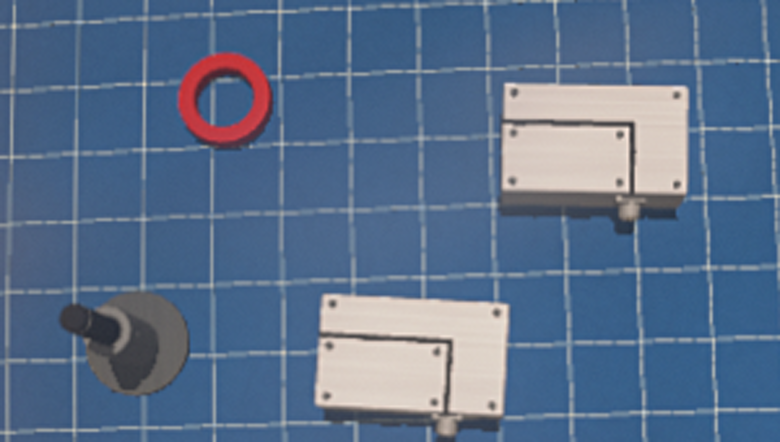

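The crop (3 viewed) confirms the choice. The far box A is at (640,-135) with a yaw of about -3.1°, and its seam runs from the left edge round to the front above the socket. The handle's top is at about (490,255,167). Now I'll move towards the area above the stand.

Request:
carry_out([
  [0.55,-0.62,-0.05],
  [0.55,-0.62,-0.05],
  [0.55,-0.62,-0.05],
  [0.55,-0.62,-0.05],
  [0.55,-0.62,-0.05],
  [0.55,-0.62,-0.05],
  [0.55,-0.62,-0.05],
  [0.55,-0.62,-0.05],
], turn=[23,23,23,23,23,23,23,23])

```text
clock: 0.82
tcp_pos: [311.0, -204.5, 246.9]
eef_rot: [-3.139, 0.079, 0.0]
wrist_force: [1.1, -0.1, 0.1]
opening: 1.002
```

```bash
cat >> m.py <<'E'
C=np.array([640.2,-135.1]); YAW=np.deg2rad(-3.1)
def box(x,y,z): c,s=np.cos(YAW),np.sin(YAW); return np.array([C[0]+c*x-s*y,C[1]+s*x+c*y,z])
def st():
    o=manip.get_obs(); M=R.from_rotvec(o["eef_rot"]).as_matrix()
    print("t%.2f"%o["clock"],"tcp",o["tcp_pos"].round(1),"q",o["q"].round(3),"F",o["wrist_force"].round(1),"open %.3f"%o["opening"])
    print(" toolx",M[:,0].round(3),"toolz",M[:,2].round(3),"az %.1f tilt %.1f"%(np.degrees(np.arctan2(M[1,0],M[0,0])),np.degrees(np.arccos(-M[2,2]))))
    return o,M
def to(P,az=-3.1):
    o,M=st(); d=M.T@(np.array(P)-o["tcp_pos"])
    print(" shift mm",d.round(1),"turn %.1f"%(np.degrees(np.arctan2(M[1,0],M[0,0]))-az))
E
python3 -c "
from m import *
to([490,255,265])"
```

```text
t0.82 tcp [ 311.  -204.5  246.9] q [-8.850e-01 -9.000e-02  1.872e+00  1.000e-03  1.361e+00  7.360e-01] F [ 1.1 -0.1  0.1] open 1.002
 toolx [ 0.999 -0.05  -0.   ] toolz [-0.     0.001 -1.   ] az -2.9 tilt 0.1
 shift mm [ 155.6 -468.   -17.5] turn 0.2
```

Request:
carry_out([
  [0.156,-0.468,-0.02],
  [0.156,-0.468,-0.02],
  [0.156,-0.468,-0.02],
  [0.156,-0.468,-0.02],
  [0.156,-0.468,-0.02],
  [0.156,-0.468,-0.02],
  [0.156,-0.468,-0.02],
  [0.156,-0.468,-0.02],
], turn=[0,0,0,0,0,0,0,0])

```text
clock: 1.48
tcp_pos: [431.7, 106.2, 260.9]
eef_rot: [-3.139, 0.079, -0.0]
wrist_force: [0.3, -1.1, -0.5]
opening: 1.004
```

```bash
python3 -c "
from m import *
to([490,255,265])"
```

```text
t1.48 tcp [431.7 106.2 260.9] q [-1.200e-02  4.200e-02  1.710e+00  1.000e-03  1.389e+00  1.609e+00] F [ 0.3 -1.1 -0.5] open 1.004
 toolx [ 0.999 -0.05   0.   ] toolz [ 0.     0.001 -1.   ] az -2.9 tilt 0.1
 shift mm [  50.8 -151.5   -3.9] turn 0.2
```

Request:
carry_out([
  [0.051,-0.151,-0.004],
  [0.051,-0.151,-0.004],
  [0.051,-0.151,-0.004],
  [0.051,-0.151,-0.004],
  [0.051,-0.151,-0.004],
  [0.051,-0.151,-0.004],
  [0.051,-0.151,-0.004],
], turn=[0,0,0,0,0,0,0])

```text
clock: 2.07
tcp_pos: [489.6, 254.0, 264.4]
eef_rot: [-3.14, 0.077, 0.002]
wrist_force: [0.5, -1.1, 0.6]
opening: 0.997
```

```bash
python3 - <<'E'
from m import *
o,M=st()
im=grab("wrist","wrist1"); P=cloud(im); w=(abs(P[...,0]-490)<40)&(abs(P[...,1]-255)<40)
for a,b in((85,94),(110,160),(163,173)):
    q=P[w&(P[...,2]>a)&(P[...,2]<b)]
    if len(q): print(a,b,len(q),np.median(q,0).round(1),q.min(0).round(1),q.max(0).round(1))
for n in("top0","side0"):   # top disc centroid via depth band -> circle
    i=load(n);Q=cloud(i);m=((abs(Q[...,0]-490)<25)&(abs(Q[...,1]-255)<25)&(Q[...,2]>163)&(Q[...,2]<173)).astype(np.uint8)
    c=max(cv2.findContours(m,0,1)[0],key=cv2.contourArea);(u,v),r=cv2.minEnclosingCircle(c);print(n,u,v,r,onplane(i,u,v,168).round(1))
m=(w&(P[...,2]>160)&(P[...,2]<175)).astype(np.uint8)
c=max(cv2.findContours(m,0,1)[0],key=cv2.contourArea);(u,v),r=cv2.minEnclosingCircle(c);print("wrist",u,v,r,onplane(im,u,v,168).round(1))
E
```

```text
t2.07 tcp [489.6 254.  264.4] q [2.760e-01 2.400e-01 1.467e+00 1.000e-03 1.436e+00 1.896e+00] F [ 0.5 -1.1  0.6] open 0.997
 toolx [ 0.999 -0.049 -0.001] toolz [-0.001  0.    -1.   ] az -2.8 tilt 0.1
85 94 568 [500.8 254.4  89. ] [478.6 235.2  85.1] [512.5 274.7  93.9]
110 160 247 [501.9 254.6 136.4] [494.6 244.4 110.2] [503.7 265.5 159.9]
163 173 584 [493.5 255.  167. ] [482.3 244.7 163. ] [503.3 265.4 169. ]
top0 168.34616088867188 221.8076934814453 5.77829122543335 [492.1 252.5 168. ]
side0 203.08139038085938 293.6395263671875 6.948200225830078 [487.5 256.5 168. ]
wrist 316.76922607421875 237.6923065185547 14.201736450195312 [494.1 255.1 168. ]
```

View pics/wrist1.png

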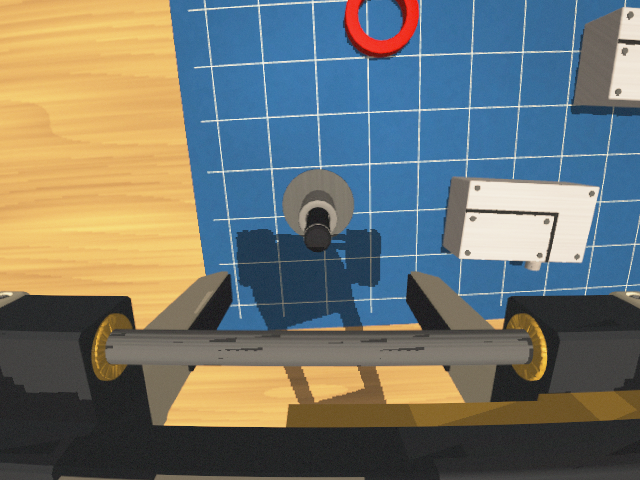

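The wrist view (4 viewed) shows the handle's top at (317,238), centred between the open fingers, with the tape and box clear of them. The three views agree to within about 3 mm, at roughly (492,255). I'll go down and grip.

Request:
carry_out([
  [0.002,-0.001,0.04],
  [0.002,-0.001,0.08],
  [0.002,-0.001,0.12],
  [0.002,-0.001,0.145],
  [0.002,-0.001,0.157],
  [0.002,-0.001,0.157],
  [0.002,-0.001,0.157],
], turn=[0,0,0,0,0,0,0])

```text
clock: 2.7
tcp_pos: [491.3, 253.0, 107.9]
eef_rot: [3.14, -0.082, -0.003]
wrist_force: [0.9, 0.6, -0.1]
opening: 0.999
```

Request:
carry_out([
  [0,0,0],
  [0,0,0],
  [0,0,0],
  [0,0,0],
  [0,0,0],
  [0,0,0],
  [0,0,0],
  [0,0,0],
], turn=[0,0,0,0,0,0,0,0], claw=0.1)

```text
clock: 3.37
tcp_pos: [491.3, 253.1, 107.9]
eef_rot: [3.14, -0.082, -0.003]
wrist_force: [0.2, 0.1, -0.7]
opening: 0.474
```

```bash
python3 -c "
from m import *
st()"
```

```text
t3.37 tcp [491.3 253.1 107.9] q [0.274 0.372 1.687 0.    1.084 1.896] F [ 0.2  0.1 -0.7] open 0.474
 toolx [ 0.999 -0.052 -0.002] toolz [-0.002 -0.    -1.   ] az -3.0 tilt 0.1
```

Request:
carry_out([
  [0,-0.002,0],
  [0,-0.002,0],
  [0,-0.002,0],
  [0,-0.002,0],
  [0,-0.002,0],
  [0,-0.002,0],
  [0,-0.002,0],
  [0,-0.002,0],
], turn=[0,0,0,0,0,0,0,0], claw=0.1)

```text
clock: 4.03
tcp_pos: [491.3, 255.0, 107.8]
eef_rot: [3.14, -0.082, -0.003]
wrist_force: [0.2, 0.1, -1.1]
opening: 0.23
```

```bash
python3 -c "
from m import *
st()"
```

```text
t4.03 tcp [491.3 255.  107.8] q [0.277 0.373 1.685 0.    1.085 1.9  ] F [ 0.2  0.1 -1.1] open 0.230
 toolx [ 0.999 -0.052 -0.002] toolz [-0.002 -0.    -1.   ] az -3.0 tilt 0.1
```

Request:
carry_out([
  [0,0,0],
  [0,0,-0.01],
  [0,0,-0.035],
  [0,0,-0.065],
  [0,0,-0.095],
  [0,0,-0.12],
  [0,0,-0.12],
  [0,0,-0.12],
], turn=[0,0,0,0,0,0,0,0])

```text
clock: 4.7
tcp_pos: [492.5, 255.2, 230.1]
eef_rot: [-3.14, 0.082, -0.004]
wrist_force: [0.7, 0.1, -1.6]
opening: 0.232
```

```bash
python3 - <<'E'
from m import *
o,M=st(); T=o["tcp_pos"]
for n in("top","side","wrist"):
    im=grab(n,n+"2");P=cloud(im);d=P-T
    a=np.hypot(d[...,0],d[...,1])<35
    for lo,hi in((-110,-85),(-85,-45),(-30,-12)):
        q=P[a&(d[...,2]>lo)&(d[...,2]<hi)]
        if len(q)>3: print(n,lo,hi,len(q),np.median(q,0).round(1),q.min(0).round(1),q.max(0).round(1))
    print(n,"expected tip px",proj(im,T+[0,0,-99.5]).round(1))
    u,v=proj(im,T+[0,0,-60])[0].astype(int)
    g=im["frame"]; y0=max(0,v-50);x0=max(0,u-50);cv2.imwrite(f"pics/c2{n}.png",cv2.resize(g[y0:y0+100,x0:x0+100],(400,400))[...,::-1])
cv2.imwrite("pics/c2.png",np.hstack([cv2.imread(f"pics/c2{n}.png") for n in("top","side")]))
E
```

```text
t4.70 tcp [492.5 255.2 230.1] q [0.277 0.263 1.52  0.    1.356 1.9  ] F [ 0.7  0.1 -1.6] open 0.232
 toolx [ 0.999 -0.052  0.002] toolz [ 0.002  0.001 -1.   ] az -3.0 tilt 0.1
top -30 -12 4 [485.1 251.2 204.2] [484.4 249.4 201.3] [485.4 252.  209.6]
top expected tip px [[173.3 224.2]]
side -110 -85 31 [488.7 255.5 137.6] [485.8 250.6 130.2] [492.7 258.6 145. ]
side -85 -45 80 [488.5 255.9 164.5] [486.3 250.6 145.5] [493.7 258.4 181.4]
side -30 -12 105 [482.2 258.7 208.7] [479.3 244.  200.4] [494.4 265.2 218. ]
side expected tip px [[206.  307.1]]
wrist -110 -85 55 [495.2 254.8 137. ] [493.3 251.1 128.7] [496.  258.1 144.8]
wrist -85 -45 68 [495.5 254.4 153.7] [493.7 251.2 145.1] [496.1 257.8 164.1]
wrist -30 -12 389 [501.3 254.3 209.7] [493.9 243.6 200.1] [503.2 266.6 218.1]
wrist expected tip px [[317.7 241. ]]
```

View pics/c2.png

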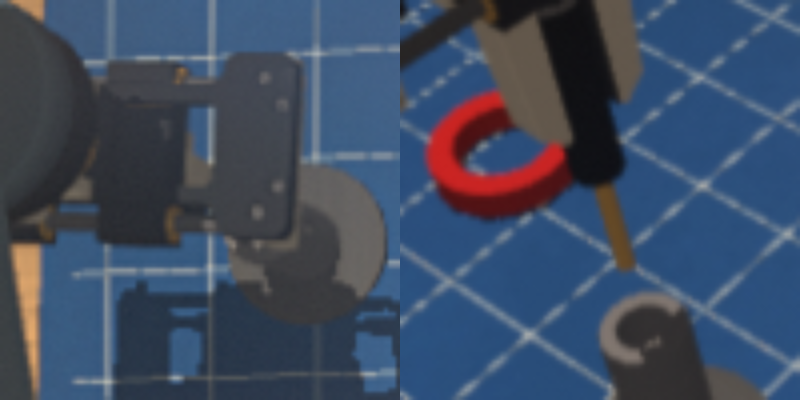

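The crop (5 viewed) shows the probe clear of the stand, straight along the tool axis. The depth data puts the rod's axis within about 1 mm of the TCP and the tip about 100 mm below it. Now over to the start of the seam.

```bash
python3 -c "
from m import *
print(box(12,71,160),[box(*p,55).round(1).tolist() for p in((12,68),(12,-30),(-40,-30),(-61,-30))])
S=np.load('seamA.npy');d=S-C;c,s=np.cos(YAW),np.sin(YAW);b=np.c_[c*d[:,0]+s*d[:,1],-s*d[:,0]+c*d[:,1]]
L=b[(b[:,1]>-20)&(b[:,1]<62)&(abs(b[:,0]-12)<8)];print('long leg x',np.median(L[:,0]),np.polyfit(L[:,1],L[:,0],1))
L=b[(b[:,0]<5)&(b[:,0]>-33)&(abs(b[:,1]+30)<8)];print('short leg y',np.median(L[:,1]),np.polyfit(L[:,0],L[:,1],1))
to(box(12,71,220))"
```

```text
[656.02203577 -64.85284216 160.        ] [[655.9, -67.8, 55.0], [650.6, -165.7, 55.0], [598.6, -162.9, 55.0], [577.7, -161.8, 55.0]]
long leg x 12.642381598672554 [8.56384879e-04 1.27229723e+01]
short leg y -30.815204856812485 [ 1.10392774e-02 -2.97918960e+01]
t4.85 tcp [490.6 254.7 226.5] q [0.277 0.266 1.525 0.    1.355 1.9  ] F [ 0.2 -0.2 -0.4] open 0.232
 toolx [ 0.999 -0.052 -0.004] toolz [-0.004 -0.001 -1.   ] az -3.0 tilt 0.3
 shift mm [181.9 310.5   6.1] turn 0.1
```

Request:
carry_out([
  [0.018,0.031,0],
  [0.036,0.062,0],
  [0.054,0.093,0],
  [0.072,0.124,0],
  [0.09,0.155,0],
  [0.108,0.186,0],
  [0.126,0.217,0],
  [0.14,0.24,0],
], turn=[0,0,0,0,0,0,0,0])

```text
clock: 5.52
tcp_pos: [617.9, 4.9, 224.1]
eef_rot: [3.139, -0.084, -0.012]
wrist_force: [1.7, 0.8, 0.0]
opening: 0.229
```

```bash
python3 -c "
from m import *
to(box(12,71,190))"
```

```text
t5.52 tcp [617.9   4.9 224.1] q [-0.171  0.387  1.359 -0.002  1.403  1.454] F [1.7 0.8 0. ] open 0.229
 toolx [ 0.999 -0.054 -0.008] toolz [-0.008 -0.001 -1.   ] az -3.1 tilt 0.4
 shift mm [42.1 67.6 33.9] turn 0.0
```

Request:
carry_out([
  [0.01,0.016,0.008],
  [0.02,0.032,0.016],
  [0.03,0.048,0.024],
  [0.038,0.06,0.03],
  [0.042,0.067,0.034],
  [0.042,0.067,0.034],
  [0.042,0.067,0.034],
  [0.042,0.067,0.034],
], turn=[0,0,0,0,0,0,0,0])

```text
clock: 6.18
tcp_pos: [655.9, -63.3, 190.4]
eef_rot: [3.14, -0.083, -0.012]
wrist_force: [0.6, -0.1, -0.5]
opening: 0.231
```

```bash
python3 - <<'E'
from m import *
im=grab("wrist","wrist3"); im2=grab("side","side3")
to(box(12,71,160)); o,M=st(); T=o["tcp_pos"]
for n,i in(("wrist",im),("side",im2)):
    P=cloud(i);d=P-T;a=np.hypot(d[...,0],d[...,1])<25
    q=P[a&(d[...,2]<-50)&(d[...,2]>-115)]
    if len(q): print(n,len(q),np.median(q,0).round(1),q.min(0).round(1),q.max(0).round(1))
    w=(abs(P[...,0]-C[0])<80)&(abs(P[...,1]-C[1])<90)&(abs(P[...,2]-55)<5); print(n,"lid z",np.median(P[w][:,2]),"n",w.sum())
    print(proj(i,np.array([T+[0,0,-100],box(12,68,55),box(12,-30,55),box(-40,-30,55)])).round(1).tolist())
P=im["frame"]; cv2.imwrite("pics/v3.png",np.hstack([P[60:360,100:500],cv2.resize(im2["frame"][120:270,220:420],(400,300))])[...,::-1])
E
```

```text
t6.28 tcp [656.  -63.2 190.8] q [-0.263  0.481  1.295 -0.003  1.372  1.36 ] F [ 1.  -0.2 -0.9] open 0.230
 toolx [ 0.999 -0.052 -0.007] toolz [-0.007 -0.001 -1.   ] az -3.0 tilt 0.4
 shift mm [ 0.3  1.6 30.8] turn 0.1
t6.28 tcp [656.  -63.2 190.8] q [-0.263  0.481  1.295 -0.003  1.372  1.36 ] F [ 1.  -0.2 -0.9] open 0.230
 toolx [ 0.999 -0.052 -0.007] toolz [-0.007 -0.001 -1.   ] az -3.0 tilt 0.4
wrist 123 [660.1 -63.3 110.3] [657.9 -67.   92. ] [660.8 -60.  127.1]
wrist lid z 54.23562651744788 n 14386
[[318.2, 241.2], [323.5, 230.2], [433.0, 230.3], [427.9, 284.3]]
side 65 [652.  -63.4 118. ] [647.7 -70.6  92.3] [658.9 -59.5 140. ]
side lid z 55.493509814603385 n 1462
[[260.6, 199.3], [263.7, 210.6], [291.3, 191.2], [307.4, 198.6]]
```

View pics/v3.png

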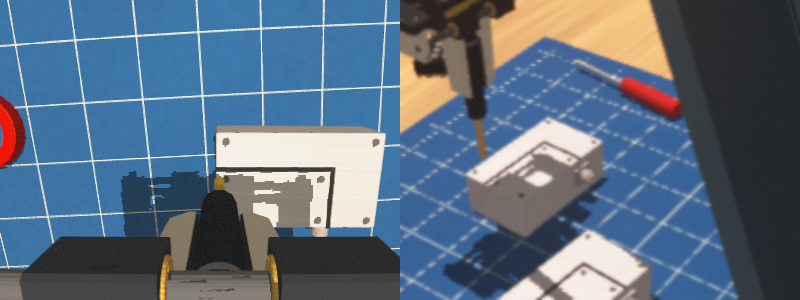

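The side-by-side view (6 viewed) shows the tip hovering over the seam's left start, which is at wrist pixel (317,229) against a predicted (323,230). The corner is at 433, as predicted, and the screwdriver is untouched. Next I'll lower the probe to about 4 mm above the lid.

Request:
carry_out([
  [0,0.001,0.008],
  [0,0.001,0.016],
  [0,0.001,0.023],
  [0,0.001,0.028],
  [0,0.001,0.031],
  [0,0.001,0.032],
  [0,0.001,0.032],
  [0,0.001,0.032],
], turn=[0,0,0,0,0,0,0,0])

```text
clock: 6.95
tcp_pos: [655.9, -64.3, 158.9]
eef_rot: [3.139, -0.082, -0.01]
wrist_force: [-0.1, 0.3, -0.5]
opening: 0.232
```

```bash
python3 - <<'E'
from m import *
im2=grab("side","side4"); im=grab("wrist","wrist4")
to(box(12,-30,158.5)); T=manip.get_obs()["tcp_pos"]
for n,i in(("wrist",im),("side",im2)):
    P=cloud(i);d=P-T;a=np.hypot(d[...,0],d[...,1])<12; q=P[a&(P[...,2]<110)]; print(n,np.sort(q[:,2])[:40].round(1).tolist())
E
```

```text
t7.05 tcp [656.  -64.3 159.2] q [-0.265  0.503  1.339 -0.003  1.305  1.359] F [-0.  -1.3 -0.3] open 0.231
 toolx [ 0.999 -0.052 -0.006] toolz [-0.006 -0.001 -1.   ] az -3.0 tilt 0.3
 shift mm [ -0.2 101.5   0.9] turn 0.1
wrist [-1.6, -1.1, -1.0, -0.9, -0.8, -0.8, -0.7, -0.7, -0.7, -0.7, -0.6, -0.6, -0.6, -0.6, -0.6, -0.6, -0.5, -0.5, -0.4, -0.4, -0.4, -0.3, -0.3, -0.3, -0.3, -0.3, -0.3, -0.3, -0.3, -0.3, -0.2, -0.2, -0.2, -0.2, -0.1, -0.1, -0.1, -0.1, -0.1, -0.1]
side [-0.5, -0.4, -0.3, 0.3, 0.4, 0.7, 1.2, 1.3, 1.3, 1.6, 1.6, 1.7, 1.7, 1.7, 1.8, 1.8, 1.9, 2.5, 2.5, 2.7, 2.8, 3.1, 3.3, 3.4, 3.6, 3.9, 4.2, 4.6, 5.2, 5.4, 6.4, 6.5, 6.9, 7.2, 7.9, 8.0, 8.6, 9.4, 9.9, 10.7]
```

Request:
carry_out([
  [0,0.0025,0.001],
  [0,0.005,0.001],
  [0,0.0075,0.001],
  [0,0.01,0.001],
  [0,0.0125,0.001],
  [0,0.015,0.001],
  [0,0.0175,0.001],
  [0,0.02,0.001],
], turn=[0,0,0,0,0,0,0,0])

```text
clock: 7.72
tcp_pos: [655.0, -84.6, 158.2]
eef_rot: [3.139, -0.083, -0.009]
wrist_force: [-0.8, -0.4, -0.3]
opening: 0.231
```

```bash
python3 -c "
from m import *
to(box(12,-30,158.5))"
```

```text
t7.72 tcp [655.  -84.6 158.2] q [-0.295  0.506  1.336 -0.003  1.305  1.329] F [-0.8 -0.4 -0.3] open 0.231
 toolx [ 0.999 -0.053 -0.006] toolz [-0.006 -0.001 -1.   ] az -3.0 tilt 0.3
 shift mm [-0.1 81.2 -0.2] turn 0.1
```

Request:
carry_out([
  [0,0.0025,0],
  [0,0.005,0],
  [0,0.0075,0],
  [0,0.01,0],
  [0,0.0125,0],
  [0,0.015,0],
  [0,0.0175,0],
  [0,0.02,0],
], turn=[0,0,0,0,0,0,0,0])

```text
clock: 8.38
tcp_pos: [653.9, -104.9, 158.2]
eef_rot: [3.139, -0.083, -0.009]
wrist_force: [-0.1, 0.7, -0.3]
opening: 0.231
```

Request:
carry_out([
  [0,0.0025,0],
  [0,0.005,0],
  [0,0.0075,0],
  [0,0.01,0],
  [0,0.0125,0],
  [0,0.015,0],
  [0,0.0175,0],
  [0,0.02,0],
], turn=[0,0,0,0,0,0,0,0])

```text
clock: 9.05
tcp_pos: [652.8, -125.1, 158.3]
eef_rot: [3.139, -0.083, -0.009]
wrist_force: [-0.2, -0.2, -0.7]
opening: 0.232
```

```bash
python3 -c "
from m import *
to(box(12,-30,158.5))"
```

```text
t9.05 tcp [ 652.8 -125.1  158.3] q [-0.355  0.513  1.324 -0.003  1.31   1.269] F [-0.2 -0.2 -0.7] open 0.232
 toolx [ 0.999 -0.053 -0.006] toolz [-0.006 -0.001 -1.   ] az -3.0 tilt 0.3
 shift mm [-0.1 40.7 -0.2] turn 0.1
```

Request:
carry_out([
  [0,0.0025,0],
  [0,0.005,0],
  [0,0.0075,0],
  [0,0.01,0],
  [0,0.0125,0],
  [0,0.015,0],
  [0,0.0175,0],
  [0,0.02,0],
], turn=[0,0,0,0,0,0,0,0])

```text
clock: 9.72
tcp_pos: [651.8, -145.3, 158.3]
eef_rot: [3.139, -0.082, -0.009]
wrist_force: [0.1, -0.2, -0.9]
opening: 0.231
```

Request:
carry_out([
  [0,0.0025,0],
  [0,0.005,0],
  [0,0.0075,0],
  [0,0.01,0],
  [0,0.0125,0],
  [0,0.015,0],
  [0,0.0175,0],
  [0,0.0202,0],
], turn=[0,0,0,0,0,0,0,0])

```text
clock: 10.38
tcp_pos: [650.7, -165.7, 158.4]
eef_rot: [3.139, -0.083, -0.009]
wrist_force: [0.4, -0.3, -1.2]
opening: 0.234
```

```bash
python3 -c "
from m import *
to(box(-42,-30,158.5))"
```

```text
t10.38 tcp [ 650.7 -165.7  158.4] q [-0.413  0.525  1.304 -0.004  1.317  1.211] F [ 0.4 -0.3 -1.2] open 0.234
 toolx [ 0.999 -0.053 -0.006] toolz [-0.006 -0.001 -1.   ] az -3.0 tilt 0.3
 shift mm [-54.1  -0.    0.2] turn 0.1
```

Request:
carry_out([
  [-0.0025,0,0],
  [-0.005,0,0],
  [-0.0075,0,0],
  [-0.01,0,0],
  [-0.0125,0,0],
  [-0.015,0,0],
  [-0.0175,0,0],
  [-0.02,0,0],
], turn=[0,0,0,0,0,0,0,0])

```text
clock: 11.05
tcp_pos: [630.5, -164.5, 158.5]
eef_rot: [3.139, -0.082, -0.009]
wrist_force: [0.3, 0.2, -0.5]
opening: 0.234
```

Request:
carry_out([
  [-0.0025,0,0],
  [-0.005,0,0],
  [-0.0075,0,0],
  [-0.01,0,0],
  [-0.0125,0,0],
  [-0.015,0,0],
  [-0.0175,0,0],
  [-0.02,0,0],
], turn=[0,0,0,0,0,0,0,0])

```text
clock: 11.72
tcp_pos: [610.2, -163.5, 158.6]
eef_rot: [3.139, -0.082, -0.009]
wrist_force: [-0.1, -0.7, -1.3]
opening: 0.227
```

```bash
python3 -c "
from m import *
to(box(-43,-30,158.5))"
```

```text
t11.72 tcp [ 610.2 -163.5  158.6] q [-0.436  0.456  1.417 -0.004  1.274  1.188] F [-0.1 -0.7 -1.3] open 0.227
 toolx [ 0.999 -0.052 -0.006] toolz [-0.006 -0.001 -1.   ] az -3.0 tilt 0.3
 shift mm [-14.6   0.    0.2] turn 0.1
```

Request:
carry_out([
  [-0.0025,0,0],
  [-0.005,0,0],
  [-0.0075,0,0],
  [-0.01,0,0],
  [-0.0125,0,0],
  [-0.0145,0,0],
  [-0.0145,0,0],
], turn=[0,0,0,0,0,0,0])

```text
clock: 12.3
tcp_pos: [595.3, -162.7, 158.7]
eef_rot: [3.139, -0.082, -0.009]
wrist_force: [0.8, 0.5, -1.1]
opening: 0.233
```

```bash
python3 - <<'E'
from m import *
im=grab("wrist","wrist5"); im2=grab("side","side5")
st()
u,v=proj(im2,manip.get_obs()["tcp_pos"]-[0,0,100])[0].astype(int);print(u,v)
cv2.imwrite("pics/v5.png",np.hstack([cv2.resize(im["frame"][150:300,220:420],(400,300)),cv2.resize(im2["frame"][v-38:v+37,u-50:u+50],(400,300))])[...,::-1])
E
```

```text
t12.40 tcp [ 595.7 -162.7  158.8] q [-0.445  0.431  1.456 -0.004  1.259  1.18 ] F [ 0.3 -0.1 -1.5] open 0.229
 toolx [ 0.999 -0.053 -0.006] toolz [-0.006 -0.001 -1.   ] az -3.0 tilt 0.3
308 197
```

View pics/v5.png

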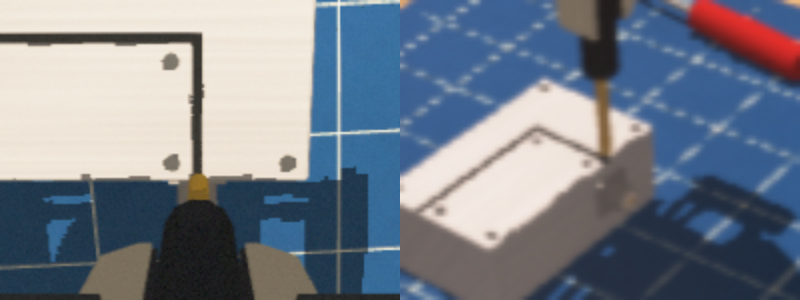

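The view (7 viewed) shows the tip just above the lid at the seam's front end, right above the socket, not touching. Now I'll raise it clear and move outward so that the arm plane lines up with the socket axis. The tool can only be tilted by reaching past its limit.

Request:
carry_out([
  [0,0,-0.01],
  [0,0,-0.03],
  [0,0,-0.06],
  [0,0,-0.09],
  [0,0,-0.11],
  [0,0,-0.12],
  [0,0,-0.12],
], turn=[0,0,0,0,0,0,0])

```text
clock: 12.98
tcp_pos: [597.7, -163.1, 282.2]
eef_rot: [3.137, -0.082, -0.0]
wrist_force: [0.4, 0.3, -0.8]
opening: 0.229
```

Request:
carry_out([
  [0.02,-0.03,0],
  [0.045,-0.06,0],
  [0.07,-0.09,0],
  [0.095,-0.12,0],
  [0.12,-0.155,0],
  [0.145,-0.19,0],
  [0.165,-0.22,0],
  [0.18,-0.24,0],
], turn=[0,0,0,0,0,0,0,0])

```text
clock: 13.65
tcp_pos: [790.7, 71.3, 277.8]
eef_rot: [3.138, -0.078, -0.006]
wrist_force: [0.2, -0.1, -0.5]
opening: 0.232
```

```bash
python3 -c "
from m import *
to([800,68,280])"
```

```text
t13.65 tcp [790.7  71.3 277.8] q [-0.049  0.734  0.654 -0.003  1.757  1.571] F [ 0.2 -0.1 -0.5] open 0.232
 toolx [ 0.999 -0.05  -0.004] toolz [-0.004 -0.002 -1.   ] az -2.8 tilt 0.3
 shift mm [ 9.5  2.9 -2.2] turn 0.3
```

Request:
carry_out([
  [0.02,0,0],
  [0.04,0,0],
  [0.06,0,0],
  [0.08,0,0],
  [0.1,0,0],
  [0.12,0,0],
  [0.14,0,0],
  [0.16,0,0],
], turn=[0,0,0,0,0,0,0,0])

```text
clock: 14.32
tcp_pos: [886.0, 59.8, 253.3]
eef_rot: [-3.139, 0.078, -0.057]
wrist_force: [-0.2, -0.1, -1.3]
opening: 0.233
```

```bash
python3 -c "
from m import *
st()"
```

```text
t14.32 tcp [886.   59.8 253.3] q [-0.059  1.002  0.188  0.002  1.916  1.563] F [-0.2 -0.1 -1.3] open 0.233
 toolx [ 0.998 -0.05   0.036] toolz [ 0.036 -0.    -0.999] az -2.9 tilt 2.1
```

Request:
carry_out([
  [0.06,0,-0.01],
  [0.1,0,-0.02],
  [0.14,0,-0.02],
  [0.18,0,-0.03],
  [0.22,0,-0.03],
  [0.26,0,-0.03],
  [0.3,0,-0.03],
  [0.34,0,-0.03],
], turn=[0,0,0,0,0,0,0,0])

```text
clock: 14.98
tcp_pos: [917.1, 41.2, 215.0]
eef_rot: [-3.135, 0.078, -0.116]
wrist_force: [0.1, -0.1, -0.8]
opening: 0.232
```

```bash
python3 -c "
from m import *
st()"
```

```text
t14.98 tcp [917.1  41.2 215. ] q [-0.079  1.047  0.188  0.008  1.833  1.544] F [ 0.1 -0.1 -0.8] open 0.232
 toolx [ 0.996 -0.05   0.074] toolz [ 0.074  0.002 -0.997] az -2.9 tilt 4.2
```

Request:
carry_out([
  [0.085,0,-0.05],
  [0.085,0,-0.05],
], turn=[0,0])

```text
clock: 15.15
tcp_pos: [923.8, 35.8, 233.1]
eef_rot: [-3.13, 0.078, -0.174]
wrist_force: [0.5, 0.3, -0.0]
opening: 0.23
```

Request:
carry_out([
  [0.085,0,-0.05],
  [0.085,0,-0.05],
], turn=[0,0])

```text
clock: 15.32
tcp_pos: [929.9, 30.6, 256.3]
eef_rot: [-3.124, 0.078, -0.24]
wrist_force: [-0.1, -0.3, -0.6]
opening: 0.23
```

Request:
carry_out([
  [0.17,0,-0.1],
  [0.17,0,-0.1],
  [0.17,0,-0.1],
  [0.17,0,-0.1],
], turn=[0,0,0,0])

```text
clock: 15.65
tcp_pos: [930.0, 22.2, 290.7]
eef_rot: [-3.116, 0.078, -0.304]
wrist_force: [0.3, 0.5, -1.0]
opening: 0.229
```

```bash
python3 -c "
from m import *
st()"
```

```text
t15.65 tcp [930.   22.2 290.7] q [-0.105  0.967  0.187  0.025  1.795  1.524] F [ 0.3  0.5 -1. ] open 0.229
 toolx [ 0.98  -0.051  0.193] toolz [ 0.194  0.004 -0.981] az -3.0 tilt 11.2
```

Request:
carry_out([
  [0.095,0,-0.02],
  [0.095,0,-0.02],
], turn=[0,0])

```text
clock: 15.82
tcp_pos: [944.0, 17.7, 294.2]
eef_rot: [-3.108, 0.078, -0.367]
wrist_force: [-0.7, -0.3, -0.8]
opening: 0.228
```

Request:
carry_out([
  [0.095,0,-0.02],
  [0.095,0,-0.02],
], turn=[0,0])

```text
clock: 15.98
tcp_pos: [956.7, 13.3, 298.7]
eef_rot: [-3.099, 0.078, -0.426]
wrist_force: [-0.1, 0.1, -1.0]
opening: 0.228
```

Request:
carry_out([
  [0.095,0,-0.01],
  [0.095,0,-0.01],
], turn=[0,0])

```text
clock: 16.15
tcp_pos: [971.3, 9.1, 300.0]
eef_rot: [-3.089, 0.078, -0.485]
wrist_force: [-0.9, 0.4, -1.3]
opening: 0.227
```

Request:
carry_out([
  [0.095,0,0],
  [0.095,0,0],
], turn=[0,0])

```text
clock: 16.32
tcp_pos: [987.7, 5.2, 296.9]
eef_rot: [-3.079, 0.078, -0.543]
wrist_force: [0.1, 0.2, -1.0]
opening: 0.226
```

Request:
carry_out([
  [0.095,0,0],
  [0.095,0,0],
], turn=[0,0])

```text
clock: 16.48
tcp_pos: [1002.7, 1.5, 296.0]
eef_rot: [-3.067, 0.078, -0.6]
wrist_force: [-0.7, -0.2, -0.8]
opening: 0.231
```

```bash
python3 -c "
from m import *
st()"
```

```text
t16.48 tcp [1002.7    1.5  296. ] q [-0.129  0.983  0.188  0.054  1.588  1.505] F [-0.7 -0.2 -0.8] open 0.231
 toolx [ 0.925 -0.052  0.376] toolz [ 0.377  0.006 -0.926] az -3.2 tilt 22.1
```

```bash
python3 - <<'E'
import numpy as np
D=[(189.5,-515.7,225.8,.2593,1.5361,1.348),(491.3,255,107.8,.373,1.685,1.085),(490.6,254.7,226.5,.266,1.525,1.355),(655.9,-64.3,159.2,.503,1.339,1.305),(595.7,-162.7,158.8,.431,1.456,1.259),(790.7,71.3,277.8,.734,.654,1.757),(886,59.8,253.3,1.002,.188,1.916),(1002.7,1.5,296,.983,.188,1.588)]
A=[];b=[]
for x,y,z,a,e,w in D:
    r=np.sqrt(x*x+y*y-111**2)
    A.append([1,0,np.sin(a),np.sin(a+e),np.sin(a+e+w)]);b.append(r)
    A.append([0,1,np.cos(a),np.cos(a+e),np.cos(a+e+w)]);b.append(z)
s=np.linalg.lstsq(np.array(A),np.array(b),rcond=None);print(s[0].round(1),np.abs(np.array(A)@s[0]-b).max())
E
```

```text
[-66.7 153.2 596.  456.8 395.5] 11.220414458820642
```

```bash
cat > k.py <<'E'
from m import *
from scipy.optimize import least_squares
D=np.array([(189.48,-515.74,225.8,-1.4218,.2593,1.5361,0,1.348),(491.3,255,107.8,.277,.373,1.685,0,1.085),(490.6,254.7,226.5,.277,.266,1.525,0,1.355),(656,-64.3,159.2,-.265,.503,1.339,-.003,1.305),(595.7,-162.7,158.8,-.445,.431,1.456,-.004,1.259),(650.7,-165.7,158.4,-.413,.525,1.304,-.004,1.317),(489.6,254,264.4,.276,.24,1.467,0,1.436),
(790.7,71.3,277.8,-.049,.734,.654,-.003,1.757),(917.1,41.2,215,-.079,1.047,.188,.008,1.833),(930,22.2,290.7,-.105,.967,.187,.025,1.795),(1002.7,1.5,296,-.129,.983,.188,.054,1.588)])
Y=lambda t:R.from_euler("y",t).as_matrix()
Z=lambda t:R.from_euler("z",t).as_matrix()
def fk(q,p):
    a,off,d,L2,L3,e,T=p
    F=Y(q[1]+q[2]); W=F@Z(q[3])@Y(q[4])
    return Z(q[0])@(np.array([a,off,d])+Y(q[1])[:,2]*L2+F@[e,0,L3]+W[:,2]*T), Z(q[0])@W[:,2]
def fit(D):
    f=lambda p:np.concatenate([fk(r[3:],p)[0]-r[:3] for r in D]+[(np.array(p)-P0)/100])
    P0=np.array([0,111,150,535,411,0,370.]); s=least_squares(f,P0); return s.x,np.abs(s.fun[:-7]).max()
lo=np.array([-3.1,-.9,.2,-1.2,.24,]);hi=np.array([3.1,2.05,2.55,4.3,2.7])
def ik(p,P,zd,seed):
    f=lambda q:np.r_[(fk(q,p)[0]-P)/10,(fk(q,p)[1]-zd)*20]
    return least_squares(f,np.clip(seed,lo+.01,hi-.01),bounds=(lo,hi))
E
python3 - <<'E'
from k import *
p,m=fit(D);print(p.round(1),m)
S=box(-61,-30,32)
for tilt in(45,42,40,38):
  for az in(-3.1,-15,-25,8):
    t,a=np.radians(tilt),np.radians(az); zd=np.array([np.sin(t)*np.cos(a),np.sin(t)*np.sin(a),-np.cos(t)])
    P=S-50*zd-99.7*zd
    best=min((ik(p,P,zd,np.array([q1,0,2.2,q4,.5])) for q1 in(-.5,) for q4 in(0,1.2,-1,3)),key=lambda s:s.cost)
    print(tilt,az,P.round(),best.cost.round(3),best.x.round(2))
E
```

```text
[3.000e-01 1.109e+02 2.229e+02 5.338e+02 4.259e+02 6.050e+01 3.593e+02] 0.22477847678244367
45 -3.1 [ 472. -156.  138.] 0.0 [-1.02  0.01  2.43  1.32  0.64]
45 -15 [ 475. -134.  138.] 0.0 [-0.77 -0.03  2.47  1.62  0.35]
45 -25 [ 482. -117.  138.] 0.745 [-0.53  0.02  2.5   2.76  0.24]
45 8 [ 473. -176.  138.] 0.0 [-1.13  0.1   2.33  1.15  0.84]
42 -3.1 [ 478. -156.  143.] 0.0 [-0.95 -0.    2.37  1.17  0.61]
42 -15 [ 481. -136.  143.] 0.0 [-0.73 -0.04  2.4   1.27  0.32]
42 -25 [ 487. -119.  143.] 1.64 [-0.6  -0.05  2.35  0.78  0.24]
42 8 [ 478. -176.  143.] 0.0 [-1.07  0.08  2.28  1.05  0.8 ]
40 -3.1 [ 482. -157.  147.] 0.0 [-0.91 -0.01  2.33  1.06  0.59]
40 -15 [ 485. -137.  147.] 0.0 [-0.71 -0.04  2.36  1.03  0.33]
40 -25 [ 490. -121.  147.] 0.675 [-0.51 -0.03  2.3   0.27  0.24]
40 8 [ 482. -175.  147.] 0.0 [-1.03  0.07  2.25  0.99  0.79]
38 -3.1 [ 486. -157.  150.] 0.0 [-0.88 -0.01  2.29  0.95  0.59]
38 -15 [ 489. -138.  150.] 0.0 [-0.68 -0.04  2.32  0.83  0.35]
38 -25 [ 494. -123.  150.] 0.089 [-0.49 -0.02  2.28  0.15  0.24]
38 8 [ 486. -175.  150.] 0.0 [-0.99  0.06  2.21  0.91  0.78]
```

Request:
carry_out([
  [0.095,0,0],
  [0.095,0,0],
], turn=[0,0])

```text
clock: 16.65
tcp_pos: [1016.5, -2.0, 298.0]
eef_rot: [-3.054, 0.078, -0.656]
wrist_force: [-0.2, 1.2, -0.5]
opening: 0.233
```

Request:
carry_out([
  [0.095,0,0],
  [0.095,0,0],
], turn=[0,0])

```text
clock: 16.82
tcp_pos: [1029.1, -5.4, 302.9]
eef_rot: [-3.041, 0.078, -0.714]
wrist_force: [-0.7, -0.7, -0.4]
opening: 0.232
```

Request:
carry_out([
  [0.095,0,0],
  [0.095,0,0],
], turn=[0,0])

```text
clock: 16.98
tcp_pos: [1040.7, -8.5, 310.3]
eef_rot: [-3.026, 0.078, -0.771]
wrist_force: [-0.6, -0.6, 0.3]
opening: 0.23
```

Request:
carry_out([
  [0.095,0,0.01],
  [0.095,0,0.01],
], turn=[0,0])

```text
clock: 17.15
tcp_pos: [1054.1, -11.5, 314.0]
eef_rot: [-3.011, 0.078, -0.829]
wrist_force: [0.6, -0.4, -0.7]
opening: 0.228
```

Request:
carry_out([
  [0.095,0,0.01],
  [0.095,0,0.01],
], turn=[0,0])

```text
clock: 17.32
tcp_pos: [1066.1, -14.3, 319.4]
eef_rot: [-2.994, 0.078, -0.885]
wrist_force: [-0.1, -0.6, -1.6]
opening: 0.232
```

Request:
carry_out([
  [0.095,0,0.01],
  [0.095,0,0.01],
], turn=[0,0])

```text
clock: 17.48
tcp_pos: [1076.9, -17.0, 327.4]
eef_rot: [-2.977, 0.078, -0.941]
wrist_force: [0.8, 0.6, -0.9]
opening: 0.232
```

```bash
python3 -c "
from m import *
st()"
```

```text
t17.48 tcp [1076.9  -17.   327.4] q [-0.148  0.991  0.188  0.09   1.356  1.484] F [ 0.8  0.6 -0.9] open 0.232
 toolx [ 0.817 -0.054  0.574] toolz [ 0.575  0.003 -0.818] az -3.7 tilt 35.1
```

Request:
carry_out([
  [0.095,0,0.02],
  [0.095,0,0.02],
], turn=[0,0])

```text
clock: 17.65
tcp_pos: [1089.4, -19.4, 331.9]
eef_rot: [-2.959, 0.078, -0.996]
wrist_force: [0.3, 0.2, -2.4]
opening: 0.229
```

Request:
carry_out([
  [0.095,0,0.02],
  [0.095,0,0.02],
], turn=[0,0])

```text
clock: 17.82
tcp_pos: [1100.5, -21.9, 337.8]
eef_rot: [-2.94, 0.079, -1.05]
wrist_force: [-0.0, -0.3, -1.1]
opening: 0.232
```

Request:
carry_out([
  [0.095,0,0.02],
  [0.095,0,0.02],
], turn=[0,0])

```text
clock: 17.98
tcp_pos: [1110.3, -24.1, 346.3]
eef_rot: [-2.92, 0.079, -1.103]
wrist_force: [0.4, 0.4, -0.9]
opening: 0.231
```

Request:
carry_out([
  [0.095,0,0.02],
  [0.095,0,0.02],
], turn=[0,0])

```text
clock: 18.15
tcp_pos: [1118.8, -26.4, 357.1]
eef_rot: [-2.9, 0.079, -1.155]
wrist_force: [0.1, -0.3, -1.3]
opening: 0.233
```

```bash
python3 -c "
from m import *
st()"
```

```text
t18.15 tcp [1118.8  -26.4  357.1] q [-0.157  0.995  0.188  0.114  1.208  1.47 ] F [ 0.1 -0.3 -1.3] open 0.233
 toolx [ 0.725 -0.054  0.687] toolz [ 0.688 -0.001 -0.726] az -4.2 tilt 43.4
```

Request:
carry_out([
  [0.095,0,0.02],
  [0.095,0,0.02],
], turn=[0,0])

```text
clock: 18.32
tcp_pos: [1126.2, -28.4, 370.0]
eef_rot: [-2.879, 0.079, -1.207]
wrist_force: [-0.5, -0.3, -0.8]
opening: 0.229
```

```bash
cat > path.py <<'E'
from k import *
p,_=fit(D)
def q6rel(q,X):
    W=Z(q[0])@Y(q[1]+q[2])@Z(q[3])@Y(q[4]); v=W.T@X; return np.arctan2(v[1],v[0])
def run(way):
    o,M=st(); zd=M[:,2]; X=M[:,0]; q=o["q"][:5]; P=o["tcp_pos"]; c=o["q"][5]-q6rel(o["q"],X)
    print("fk err",(fk(o["q"],p)[0]-P).round(1))
    S=box(-61,-30,32); F=S-149.7*zd; print("final TCP",F.round(1),"tip goal",(S-50*zd).round(1))
    for w in way+[F]:
        w=np.array(w,float)
        for s in np.linspace(0,1,9)[1:]:
            r=ik(p,P+(w-P)*s,zd,q); q=r.x
        P=w; print(w.round(),"cost %.4f"%r.cost,q.round(2),"q6 %.2f"%(c+q6rel(q,X)))
E
python3 - <<'E'
from path import *
run([[700,-110,300],[430,-156,230]])
E
```

```text
t18.32 tcp [1126.2  -28.4  370. ] q [-0.159  0.991  0.188  0.12   1.177  1.466] F [-0.5 -0.3 -0.8] open 0.229
 toolx [ 0.7   -0.054  0.712] toolz [ 0.713 -0.002 -0.701] az -4.4 tilt 45.5
fk err [0.2 0.1 0.3]
final TCP [ 470.9 -161.4  136.9] tip goal [ 542.  -161.6   67.1]
[ 700. -110.  300.] cost 0.0000 [-0.49  0.12  1.8   0.64  0.59] q6 0.72
[ 430. -156.  230.] cost 0.0000 [-1.22 -0.27  2.33  0.93  0.99] q6 -0.10
[ 471. -161.  137.] cost 0.0000 [-1.07  0.04  2.42  1.29  0.71] q6 -0.49
```

Request:
carry_out([
  [-0.014,0.004,-0.011],
  [-0.043,0.012,-0.032],
  [-0.072,0.021,-0.053],
  [-0.1,0.029,-0.074],
  [-0.129,0.038,-0.095],
  [-0.158,0.046,-0.117],
  [-0.186,0.055,-0.138],
  [-0.2,0.059,-0.148],
], turn=[0,0,0,0,0,0,0,0])

```text
clock: 18.98
tcp_pos: [873.9, -76.4, 328.8]
eef_rot: [-2.881, 0.079, -1.203]
wrist_force: [0.2, -0.1, -0.8]
opening: 0.231
```

```bash
python3 - <<'E'
from path import *
run([[700,-110,300],[430,-156,230]]); to([640,-120,290],-4.4)
E
```

```text
t18.98 tcp [873.9 -76.4 328.8] q [-0.3    0.393  1.355  0.349  0.655  1.129] F [ 0.2 -0.1 -0.8] open 0.231
 toolx [ 0.702 -0.054  0.71 ] toolz [ 0.711 -0.002 -0.703] az -4.4 tilt 45.3
fk err [0.3 0.1 0.1]
final TCP [ 471.2 -161.4  137.2] tip goal [ 542.1 -161.7   67.2]
[ 700. -110.  300.] cost 0.0000 [-0.49  0.12  1.8   0.63  0.59] q6 0.72
[ 430. -156.  230.] cost 0.0000 [-1.22 -0.27  2.33  0.93  0.99] q6 -0.10
[ 471. -161.  137.] cost 0.0000 [-1.07  0.04  2.41  1.29  0.7 ] q6 -0.48
t18.98 tcp [873.9 -76.4 328.8] q [-0.3    0.393  1.355  0.349  0.655  1.129] F [ 0.2 -0.1 -0.8] open 0.231
 toolx [ 0.702 -0.054  0.71 ] toolz [ 0.711 -0.002 -0.703] az -4.4 tilt 45.3
 shift mm [-189.3   54.2 -139. ] turn 0.0
```

Tilt holds at 45.3°. I'll keep retracting.

Request:
carry_out([
  [-0.013,0.004,-0.009],
  [-0.04,0.011,-0.029],
  [-0.067,0.019,-0.049],
  [-0.094,0.027,-0.069],
  [-0.122,0.035,-0.089],
  [-0.149,0.043,-0.109],
  [-0.176,0.051,-0.129],
  [-0.189,0.054,-0.139],
], turn=[0,0,0,0,0,0,0,0])

```text
clock: 19.65
tcp_pos: [636.8, -119.0, 289.6]
eef_rot: [-2.881, 0.078, -1.201]
wrist_force: [-0.5, -0.2, -1.5]
opening: 0.231
```

```bash
python3 - <<'E'
from path import *
run([[430,-156,230]]); to([430,-158,230],-4.4)
E
```

```text
t19.65 tcp [ 636.8 -119.   289.6] q [-0.582  0.021  1.93   0.731  0.622  0.561] F [-0.5 -0.2 -1.5] open 0.231
 toolx [ 0.703 -0.053  0.709] toolz [ 0.71  -0.001 -0.704] az -4.3 tilt 45.2
fk err [ 0.5 -0.   0.1]
final TCP [ 471.4 -161.6  137.4] tip goal [ 542.2 -161.7   67.2]
[ 430. -156.  230.] cost 0.0000 [-1.22 -0.27  2.33  0.92  0.99] q6 -0.09
[ 471. -162.  137.] cost 0.0000 [-1.06  0.04  2.41  1.28  0.7 ] q6 -0.48
t19.65 tcp [ 636.8 -119.   289.6] q [-0.582  0.021  1.93   0.731  0.622  0.561] F [-0.5 -0.2 -1.5] open 0.231
 toolx [ 0.703 -0.053  0.709] toolz [ 0.71  -0.001 -0.704] az -4.3 tilt 45.2
 shift mm [-185.6   49.1 -104.9] turn 0.1
```

Request:
carry_out([
  [-0.013,0.003,-0.008],
  [-0.039,0.01,-0.022],
  [-0.066,0.017,-0.037],
  [-0.092,0.024,-0.052],
  [-0.119,0.031,-0.067],
  [-0.145,0.038,-0.082],
  [-0.172,0.045,-0.097],
  [-0.186,0.049,-0.105],
], turn=[0,0,0,0,0,0,0,0])

```text
clock: 20.32
tcp_pos: [427.7, -156.9, 229.3]
eef_rot: [-2.881, 0.076, -1.201]
wrist_force: [0.0, -0.9, -1.5]
opening: 0.232
```

```bash
python3 - <<'E'
from path import *
run([]); o,M=st(); to(box(-61,-30,32)-149.7*M[:,2],-4.4)
for n in("top","side"):grab(n,n+"6")
im=load("side6");T=o["tcp_pos"];a=proj(im,np.array([T+M[:,2]*100,box(-61,-30,32)])).round(1);print(a.tolist())
u,v=a[0].astype(int);cv2.imwrite("pics/v6.png",cv2.resize(im["frame"][v-90:v+60,u-100:u+100],(800,600))[...,::-1])
E
```

```text
t20.32 tcp [ 427.7 -156.9  229.3] q [-1.231 -0.267  2.332  0.922  0.996 -0.104] F [ 0.  -0.9 -1.5] open 0.232
 toolx [ 0.703 -0.052  0.709] toolz [ 0.71  -0.001 -0.704] az -4.2 tilt 45.2
fk err [ 0.5 -0.3  0.1]
final TCP [ 471.4 -161.6  137.4] tip goal [ 542.2 -161.7   67.2]
[ 471. -162.  137.] cost 0.0000 [-1.06  0.04  2.41  1.28  0.7 ] q6 -0.48
t20.32 tcp [ 427.7 -156.9  229.3] q [-1.231 -0.267  2.332  0.922  0.996 -0.104] F [ 0.  -0.9 -1.5] open 0.232
 toolx [ 0.703 -0.052  0.709] toolz [ 0.71  -0.001 -0.704] az -4.2 tilt 45.2
t20.32 tcp [ 427.7 -156.9  229.3] q [-1.231 -0.267  2.332  0.922  0.996 -0.104] F [ 0.  -0.9 -1.5] open 0.232
 toolx [ 0.703 -0.052  0.709] toolz [ 0.71  -0.001 -0.704] az -4.2 tilt 45.2
 shift mm [-34.2   6.4  95.7] turn 0.2
[[340.6, 176.2], [314.5, 209.3]]
```

View pics/v6.png

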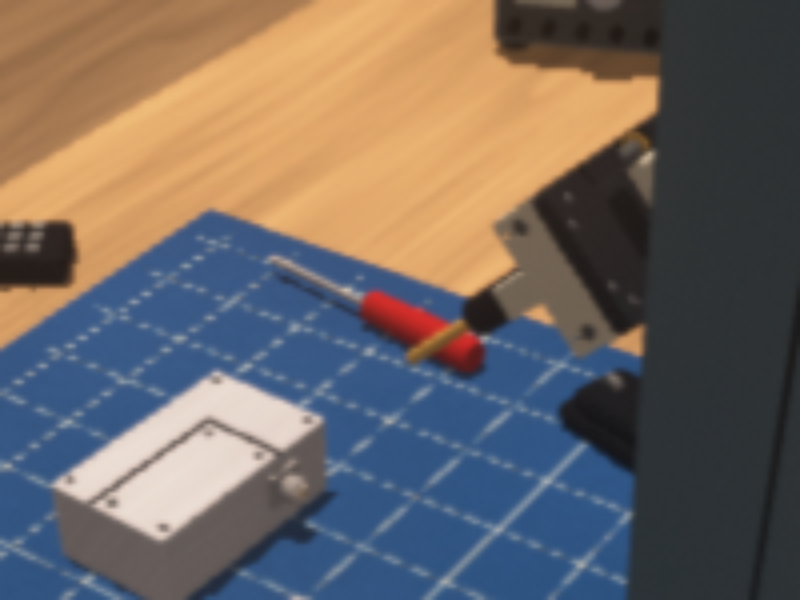

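The view (8 viewed) shows the probe held at about 45°, pointing down towards the box, with the tip at crop (410,358). The socket is at crop (293,487), and the mouse and screwdriver are clear of it. Final approach now.

Request:
carry_out([
  [-0.003,0.001,0.009],
  [-0.009,0.002,0.026],
  [-0.016,0.003,0.045],
  [-0.022,0.004,0.063],
  [-0.028,0.005,0.08],
  [-0.032,0.006,0.09],
  [-0.034,0.006,0.095],
  [-0.034,0.006,0.0955],
], turn=[0,0,0,0,0,0,0,0])

```text
clock: 21.08
tcp_pos: [472.4, -162.5, 137.4]
eef_rot: [-2.882, 0.081, -1.199]
wrist_force: [-0.7, -0.5, -0.3]
opening: 0.234
```

Request:
carry_out([
  [0,0,0],
  [0,0,0],
  [0,0,0],
  [0,0,0],
], turn=[0,0,0,0])

```text
clock: 21.42
tcp_pos: [472.6, -162.8, 138.1]
eef_rot: [-2.882, 0.08, -1.201]
wrist_force: [0.6, -0.3, -0.7]
opening: 0.229
```

```bash
python3 - <<'E'
from m import *
o,M=st(); S=box(-61,-30,32); T=o["tcp_pos"]; tip=T+M[:,2]*99.7
to(S-149.7*M[:,2],-4.4); v=S-tip; print("tip",tip.round(1),"dist",np.linalg.norm(v).round(1),"off-axis deg",np.degrees(np.arccos(v@M[:,2]/np.linalg.norm(v))).round(1),"dq",o["dq"].round(4))
for n in("top","side","wrist"):
    im=grab(n,n+"7"); P=cloud(im); s=(P-T)@M[:,2]; r=np.linalg.norm((P-T)-s[...,None]*M[:,2],axis=-1)
    for lo,hi in((45,75),(75,105)):
        q=P[(r<12)&(s>lo)&(s<hi)]
        if len(q)>4: print(n,lo,len(q),"mean offset from axis in tool",(((q-T)@M).mean(0)).round(1),"max s",s[(r<12)&(s<115)&(s>45)].max().round(1))
    a=proj(im,np.array([tip,S])).round(1);print(n,a.tolist())
    u,w=a.mean(0).astype(int);cv2.imwrite(f"pics/z7{n}.png",cv2.resize(im["frame"][max(0,w-75):w+75,u-50:u+50],(266,400))[...,::-1])
cv2.imwrite("pics/v7.png",np.hstack([cv2.imread(f"pics/z7{n}.png") for n in("top","side","wrist")]))
E
```

```text
t21.42 tcp [ 472.6 -162.8  138.1] q [-1.059  0.037  2.406  1.281  0.7   -0.469] F [ 0.6 -0.3 -0.7] open 0.229
 toolx [ 0.703 -0.054  0.709] toolz [ 0.71  -0.003 -0.704] az -4.4 tilt 45.2
t21.42 tcp [ 472.6 -162.8  138.1] q [-1.059  0.037  2.406  1.281  0.7   -0.469] F [ 0.6 -0.3 -0.7] open 0.229
 toolx [ 0.703 -0.054  0.709] toolz [ 0.71  -0.003 -0.704] az -4.4 tilt 45.2
 shift mm [-1.5 -1.4 -0.4] turn -0.0
tip [ 543.4 -163.1   67.9] dist 49.6 off-axis deg 2.3 dq [-0.0051  0.0013  0.0041  0.0029 -0.0016 -0.0055]
top 45 31 mean offset from axis in tool [ 4.  -0.4 63.3] max s 99.2
top 75 28 mean offset from axis in tool [ 3.9 -0.4 87.9] max s 99.2
top [[384.4, 196.6], [381.3, 183.9]]
side 45 28 mean offset from axis in tool [ 1.6 -1.9 61.5] max s 97.7
side 75 18 mean offset from axis in tool [ 0.3 -0.8 86.1] max s 97.7
side [[326.1, 201.8], [314.5, 209.3]]
wrist 45 40 mean offset from axis in tool [ 3.7  0.1 69.6] max s 98.1
wrist 75 84 mean offset from axis in tool [ 3.5  0.2 86.3] max s 98.1
wrist [[318.2, 241.1], [316.8, 228.6]]
```

View pics/v7.png

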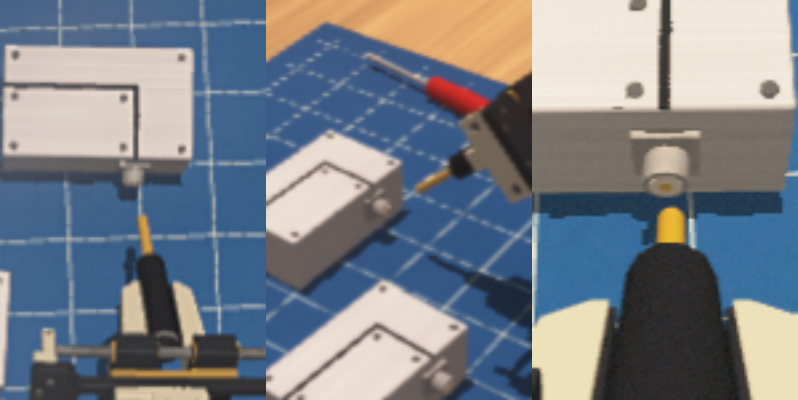

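The view (9 viewed) shows the probe leaning at 45° with its tip about 5 cm from the socket's mouth and aimed at it in all three cameras. I'll make a 1.5 mm correction, let it settle, check the bystanders and hand in.

Request:
carry_out([
  [-0.001,-0.001,0],
  [-0.0015,-0.0014,0],
  [-0.0015,-0.0014,0],
  [-0.0015,-0.0014,0],
  [-0.0015,-0.0014,0],
  [-0.0015,-0.0014,0],
  [-0.0015,-0.0014,0],
  [-0.0015,-0.0014,0],
], turn=[0,0,0,0,0,0,0,0])

```text
clock: 22.23
tcp_pos: [471.4, -161.3, 136.8]
eef_rot: [-2.882, 0.081, -1.2]
wrist_force: [-0.4, -0.8, 0.0]
opening: 0.231
```

```bash
python3 - <<'E'
from m import *
o,M=st(); S=box(-61,-30,32); tip=o["tcp_pos"]+M[:,2]*99.7; v=S-tip
print("tip",tip.round(1),"dist",np.linalg.norm(v).round(1),"aim deg",np.degrees(np.arccos(v@M[:,2]/np.linalg.norm(v))).round(1),"dq",np.abs(o["dq"]).max())
a=load("top0")["frame"].astype(int);b=load("top7")["frame"].astype(int)
for n,(x0,x1,y0,y1) in dict(tape=(200,250,112,162),mouse=(455,495,212,268),driver=(465,488,90,186)).items():
    print(n,"median diff",np.median(np.abs(a-b)[y0:y1,x0:x1]),"frac>60 %.3f"%(np.abs(a-b)[y0:y1,x0:x1].sum(2)>60).mean())
ok=abs(np.linalg.norm(v)-50)<6 and np.abs(o["dq"]).max()<.03
if ok: print(manip.sign_off())
E
```

```text
t22.23 tcp [ 471.4 -161.3  136.8] q [-1.06   0.037  2.411  1.286  0.699 -0.476] F [-0.4 -0.8  0. ] open 0.231
 toolx [ 0.703 -0.055  0.709] toolz [ 0.71  -0.003 -0.704] az -4.5 tilt 45.2
tip [ 542.2 -161.6   66.6] dist 49.5 aim deg 0.5 dq 0.002501160392463524
tape median diff 2.0 frac>60 0.000
mouse median diff 2.0 frac>60 0.000
driver median diff 2.0 frac>60 0.000
the job is handed in; nothing more can be done
None
```

The job is done and handed in at 22 s of the 58 s allowed.

- **Seam pass:** I lifted the probe straight out of the stand and passed its tip along the far box's seam at about 3 cm/s. It started at the left edge, went round the corner and ended at the front edge above the socket. It stayed upright to within 0.3° and about 4 mm above the lid by the arm's readings.
- **Lean:** I raised the probe clear. The moves offer no tilt, so I tilted the tool by pushing the arm outward against its reach limit in short steps. I then brought it back in front of the socket.
- **Last checks:** By arm pose and box fit, the lean is 45.2°, the tip is 49.5 mm from the socket's mouth and the aim is off by 0.5°. The wrist force was near zero, the arm was still and the grip was firm. Comparing the top pictures, the mouse, tape and screwdriver had not moved.
- **Disagreements:**
  - The cameras differed from each other and from the arm's readings by 1 to 3 mm.
  - During the tilting, joint 3 sat at its lower stop and read 0.187 to 0.188, against the stated 0.19. I took this as rounding of the limit but could not confirm it.

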